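# Pin the swing arm of an assembly fixture

### The job

Swing the arm of the assembly fixture (it has an upright knob for a handle) until the hole in the arm lies over the hole in the fixture's raised block. Then take the locking pin, the one with the tall plain round grip, out of the pin rack and put it down through both holes until its collar rests flat on the arm, and let go of it.

Things in the scene. Friction and masses are not known exactly. Their poses are not given: they have to be found in the camera images.
- base_hole (a point): Mouth centre of the vertical hole in the fixture's raised steel block, 40 mm above the table; 26 mm wide, open down to the table. z up; x runs along the fixed aluminium base plate (230 x 110 x 12 mm) from this hole to the arm's vertical pivot axis, 130 mm away.
- swing_arm (a joint): Angle (rad) of the flat aluminium arm on the fixture, top 51 mm above the table, turning level. At 0 it points from the pivot along -x of base_hole and its own 30 mm hole, 130 mm from the pivot, lies over base_hole. Grows clockwise seen from above. Starts 0.4 to 0.9, range -0.5 to 1.2; no stop or catch at 0; about 1 N at the knob moves it, it stays where left.
- swing_knob (a point): Middle of the upright black round knob near the arm's free end, 195 mm from the pivot, 65 mm beyond the arm's hole. Knob 20 to 24 mm wide, from the arm's top (51 mm above the table) to 97 mm; this point is 74 mm up. Axes turn with the arm: z up, -x from the pivot along the arm.
- lock_pin: Steel pin, 0.1 to 0.16 kg, hanging by its collar in a pin rack (top 60 mm up; 3 holes in a row 68 mm apart along the pin's y, within 10 deg). Origin: centre of collar underside, z up. Above: collar 44 wide, 6 thick; round grip 22 wide from 6 to 50 mm. Below: shank 18 wide, 44 long, last 12 tapered to 10. Rack neighbours, both lower: a squat-headed stub pin, a thin T-handled pin.
Things that resemble listed ones, but are neither listed nor needed, are in the scene too. What is shaped like the lock_pin but red or turquoise is not meant.

How it is judged:
On the way:
1. the arm is swung so that its hole lies over the hole in the block (arm within 0.09 rad of 0, about 12 mm at the hole) (value of joint swing_arm between -0.09 and 0.09 rad), for 0.2 s.
At the end, for the whole second after the job is handed in: The swing arm is within 0.1 rad of 0 and the locking pin stands upright (within 10 degrees) through the arm's hole and the block's hole: its origin within 12 mm of the block's hole seen from above and 6 to 16 mm above its mouth (11 mm when the collar rests on the arm), at rest and released (value of joint swing_arm between -0.1 and 0.1 rad and horizontal distance between lock_pin and base_hole below 0.012 m and z of lock_pin in the frame of base_hole between 0.006 and 0.016 m and angle between lock_pin's own z axis and vertical below 0.17 rad and linear speed of lock_pin below 0.02 m/s); the robot touches nothing.
It also fails if it takes over 54 s, if anything falls off the work surface, if the arm or the gripper's body presses on something with over 40 N, if the wrist force passes 120 N, or if a joint passes its speed limit or range.

### The arm

A 6-joint arm with a two-finger parallel gripper is mounted at the origin on a cart in front of the work surface, level with it; the furniture and walls round the work are solid. World frame = base frame: x ahead of the robot, y to its left, z up, the work surface at z = 0. Lengths are in m, angles in rad, forces in N, time in s.
With the tool pointing down it reaches from about 0.35 to 0.975 m from the base axis. Payload 7.1 kg.
Tool frame: the origin (TCP) lies where the fingers leave the gripper's body, on its centre line; the fingertips stand 80 mm ahead of it and the grasp point (between the pads) lies 61 mm ahead of it; z points along the fingers, y is the line along which they close (so a half turn about z gives the same grasp; the last joint's range is limited). The gripper opens to 88 mm and grips with 3 to 60 N. Pads are 20 mm wide; open, the fingers measure 115 mm over their backs; the gripper's body (75 mm by 178 mm) begins 61 mm behind the grasp point.
Start: joints at [1.27, 0.423, 1.63, -0, 1.089, -0.019], TCP at [0.174, 0.6, 0.303] pointing down, gripper open.
Joint ranges: [-3, 3], [-0.9, 2.11], [0.09, 2.58], [-1.31, 4.45], [0.11, 2.69], [-2.54, 2.54]. Speed limits (rad/s): [2.39, 2.39, 3.01, 3.14, 3.14, 3.14].

### API

Orientations are given as a unit quaternion [x, y, z, w].
In Python, from workcell import robot, vision gives the robot as it stands.
- The arm moves only by the tool carry_out, never from a script. Its arguments are lists of equal length, an entry for each row: "dp": the shift along the tool's x, y, z in units of 10 cm (1.0 is 10 cm), a list of three; "roll": the turn about the tool's z in units of 180 degrees (1.0 is 180 degrees); "fingers": the gripper command: -1 is fully open, 1 is shut, values between are in proportion. In form: {"dp": [[tx, ty, tz], ...], "roll": [roll, ...], "fingers": [fingers, ...]}. A call has 1 to 5 rows; each row is the pose to reach, as a shift and turn from the pose commanded when the call began, along the tool's axes at that moment, turning the shorter way round; what a row does not reach only later rows make up. A row lasts 1/8 s, in which the tool goes at most 62.5 mm and 10.7 degrees, less where a joint would pass 70% of its speed; a pose out of reach is approached as far as the arm can. A call with a number of a shift or a turn outside -1 to 1 is refused whole. A call with a gripper value outside its range is refused whole. The fingers move at their own pace and stop on an object; the grip force is fixed at half the most. Time passes only in rows, so rows that repeat a pose let the fingers close. It gives the time, the measured TCP pose, the force, the opening and the grip force at its end, in the units of the state.
- robot.observe(): the state, without advancing time (a new reading comes with each control period).
- vision.camera(name): name is "side" or "top" or "wrist"; returns a dict with "color" (420x560x3 uint8, red, green, blue), "camera_matrix" (3x3 intrinsics, pixels), "pose" (4x4, takes a point from camera to world coordinates). Camera axes: x right, y down, z forward; pixel columns grow to the right and rows downward; lengths in m; the calibration is good to about 2 mm. A picture is of the moment at which its call begins. There is no depth.
- robot.job_done(): hands the job in; it is judged then, once.
The state is a dict: "time": time; "joints": joint angles; "qvel": joint speeds; "effort": joint torques, N m; "eef_pos": TCP position; "tool_rot": TCP orientation; "contact_force": force on the tool from outside, world axes, zero at the start; "torque": the same for the moment, N m; "width": finger opening in m; "gripper_force": force on a finger pad.
Only numpy, scipy, OpenCV 4.12 (cv2) and the standard library are available. Lean on these libraries where they do the work, as an engineer would, in place of code of your own. Each camera call takes 0.05 s, during which the arm holds its last target. There are 200 camera calls.

## Working session

There is one attempt and no reset: what is moved stays moved. The work goes in short steps, Python scripts to look and compute and a tool call to move; the robot and the scene stay as the last step left them, time stands still between calls to the robot, and variables do not carry over. Pictures are saved under pics/ and viewed, at most 10 in all, crops included, and the job is handed in when it is done.

Besides the shell and the picture viewer there is one more tool, called by a JSON object that holds its "api" and its "payload", one argument or row to a line. carry_out: Moves the arm, as the interface text tells. Its arguments: {"type":"object","properties":{"dp":{"type":"array"},"roll":{"type":"array"},"fingers":{"type":"array"}},"required":["dp","roll","fingers"]}

```bash
mkdir -p pics; cat > h.py <<'E'
import numpy as np, cv2
from workcell import robot, vision
def snap(n,f):
    c=vision.camera(n); cv2.imwrite(f'pics/{f}.png',c['color'][:,:,::-1]); np.savez(f'pics/{f}.npz',**c); return c
def load(f): return np.load(f'pics/{f}.npz')
def ray(c,u,v,z):
    d=c['pose'][:3,:3]@np.linalg.inv(c['camera_matrix'])@np.array([u,v,1.]); o=c['pose'][:3,3]
    return o+d*(z-o[2])/d[2]
def proj(c,p):
    q=c['camera_matrix']@(c['pose'][:3,:3].T@(np.array(p)-c['pose'][:3,3])); return q[:2]/q[2]
E
python3 - <<'E'
from h import *
for n in('top','side'):
    c=snap(n,n+'0'); print(n,c['pose'].round(3).tolist(),c['camera_matrix'].round(1).tolist())
print(robot.observe())
E
```

```text
top [[-0.0, -0.994, 0.108, 0.483], [-1.0, 0.001, 0.009, -0.079], [-0.009, -0.108, -0.994, 0.959], [0.0, 0.0, 0.0, 1.0]] [[411.1, 0.0, 281.7], [0.0, 411.1, 210.5], [0.0, 0.0, 1.0]]
side [[0.995, -0.046, 0.09, 0.495], [-0.1, -0.582, 0.807, -0.868], [0.015, -0.812, -0.584, 0.689], [0.0, 0.0, 0.0, 1.0]] [[430.1, 0.0, 280.5], [0.0, 430.1, 210.9], [0.0, 0.0, 1.0]]
{'time': 0.1, 'joints': array([ 1.27002478e+00,  4.23764114e-01,  1.63057142e+00,  1.89595572e-05,
        1.08858826e+00, -1.89995445e-02]), 'qvel': array([ 0.0024124 , -0.0011815 , -0.00260316,  0.00018508,  0.0022867 ,
       -0.00027489]), 'effort': array([ 5.44745017e-04, -5.45609057e+01, -2.74325824e+01,  6.45118486e-02,
        1.86885009e-02,  9.34960056e-07]), 'eef_pos': array([0.17364779, 0.60000662, 0.30199611]), 'tool_rot': array([ 1.40424717e-01,  9.90091135e-01, -6.55744577e-04, -1.14251069e-04]), 'contact_force': array([-0.08324448,  0.56825168, -0.52242643]), 'torque': array([-0.02290049, -0.02024049,  0.01048982]), 'gripper_force': 0.0, 'width': 0.08801337824399595}
```

View pics/top0.png

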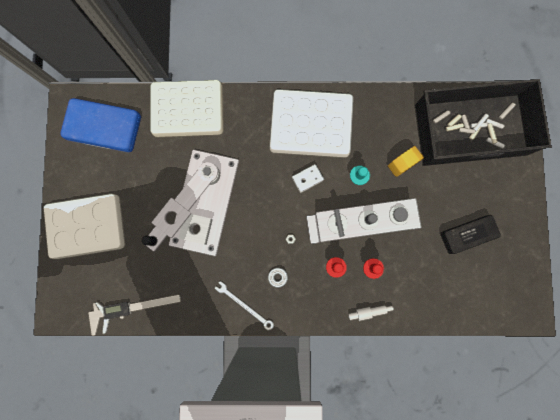

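View pics/side0.png

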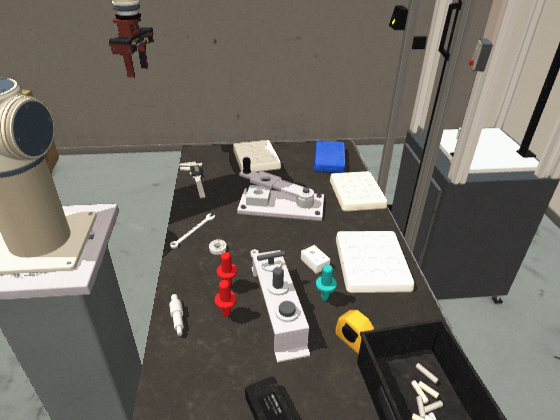

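The top view shows the fixture with its pivot near (207,172), arm hole near (171,218), knob near (150,240) and block near (195,229). The rack's middle pin, near (371,218), is the tall plain one, and the side view agrees: (278,275) is taller than the T-handled and squat pins. Next I'll enlarge it for pixel detail.

```bash
python3 - <<'E'
from h import *
c=load('top0')['color'][:,:,::-1]
a=cv2.resize(c[140:265,130:250],None,fx=4,fy=4,interpolation=2)
b=cv2.resize(c[190:250,300:430],None,fx=3,fy=3,interpolation=2)
o=np.zeros((580,800,3),np.uint8); o[:500,:480]=a; o[:180,490-80+80:490+390-80]=b[:,:310]; 
s=load('side0')['color'][:,:,::-1]
d=cv2.resize(s[235:360,240:317],None,fx=3,fy=3,interpolation=2); o[190:190+375,490:490+231]=d
cv2.imwrite('pics/crop0.png',o)
E
```

```text
(no output)
```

View pics/crop0.png

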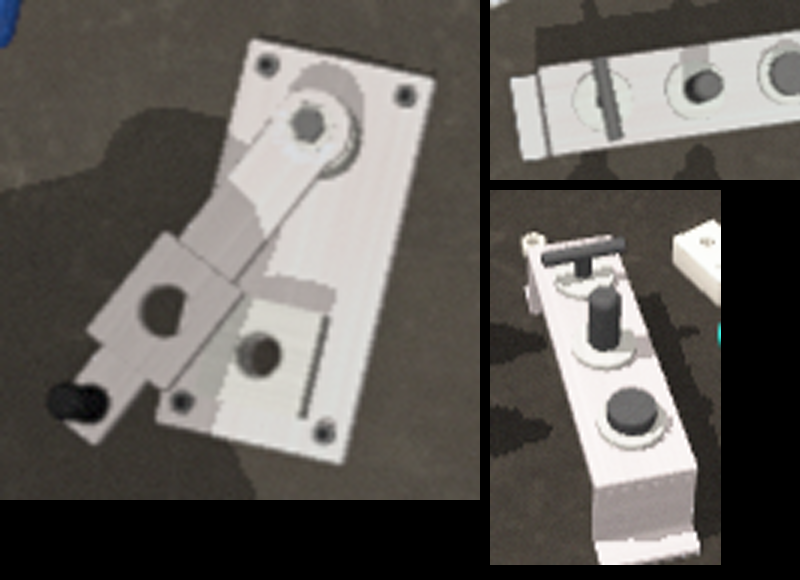

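The enlarged crop shows the block hole at full-frame (194.8,228.5), arm hole (170.8,217.8), pivot bolt (207.3,171), knob top about (146,240), and lock pin grip top about (373,218) with collar (368,220).

```bash
python3 - <<'E'
from h import *
c=load('top0')
P=dict(base=(194.75,228.5,.04),ahole=(170.75,217.75,.051),piv=(207.25,171,.058),knobtop=(146.5,240.2,.097),griptop=(373.3,217.7,.11),collar=(368.3,220,.066))
W={k:ray(c,*v) for k,v in P.items()}
for k in W: print(k,W[k].round(4))
d=lambda a,b:(np.linalg.norm((W[a]-W[b])[:2])*1000).round(1)
print('base-piv130',d('base','piv'),'ahole-piv130',d('ahole','piv'),'knob-piv195',d('knobtop','piv'))
ang=lambda a:np.arctan2(*((W[a]-W['piv'])[1::-1]))
print('angles base,ahole,knob',ang('base'),ang('ahole'),ang('knobtop'))
# side check
s=load('side0'); 
for k in W: print(k,proj(s,W[k]).round(1))
from scipy.spatial.transform import Rotation as R
print(R.from_quat(robot.observe()['tool_rot']).as_matrix().round(3).tolist())
E
```

```text
base [0.5423 0.1243 0.04  ]
ahole [0.5656 0.1759 0.051 ]
piv [0.6696 0.0953 0.058 ]
knobtop [0.5141 0.2127 0.097 ]
griptop [ 0.5599 -0.261   0.11  ]
collar [ 0.5589 -0.2594  0.066 ]
base-piv130 130.6 ahole-piv130 131.6 knob-piv195 194.9
angles base,ahole,knob 2.9176208488683257 2.482668407914338 2.495270348268987
base [258.  191.4]
ahole [265.1 177.9]
piv [305.7 189.7]
knobtop [246. 158.]
griptop [278.  269.3]
collar [277.2 284.9]
[[-0.961, 0.278, -0.0], [0.278, 0.961, -0.001], [0.0, -0.001, -1.0]]
```

{"api": "carry_out", "payload": {
  "dp": [
    [-0.93, -0.36, 0],
    [-0.93, -0.36, 0],
    [-0.93, -0.36, 0]
  ],
  "roll": [0.118, 0.118, 0.118],
  "fingers": [-0.3, -0.3, -0.3]
}}

```text
time: 0.48
eef_pos: [0.2546, 0.5384, 0.3023]
tool_rot: [0.322, 0.947, -0.001, 0.0]
contact_force: [0.1, 0.2, -0.3]
width: 0.0615
gripper_force: 0.0
```

{"api": "carry_out", "payload": {
  "dp": [
    [-1, -0.25, 0],
    [-1, -0.25, 0]
  ],
  "roll": [0, 0],
  "fingers": [-0.3, -0.3]
}}

```text
time: 0.72
eef_pos: [0.3174, 0.4586, 0.3024]
tool_rot: [0.319, 0.948, -0.0, -0.0]
contact_force: [0.1, 0.3, -0.1]
width: 0.0571
gripper_force: 0.0
```

{"api": "carry_out", "payload": {
  "dp": [
    [-1, -0.25, 0],
    [-1, -0.25, 0]
  ],
  "roll": [0, 0],
  "fingers": [-0.3, -0.3]
}}

```text
time: 0.98
eef_pos: [0.3822, 0.3778, 0.3026]
tool_rot: [0.319, 0.948, -0.0, -0.0]
contact_force: [-0.3, -0.0, -0.2]
width: 0.0575
gripper_force: 0.0
```

{"api": "carry_out", "payload": {
  "dp": [
    [-1, -0.25, 0],
    [-1, -0.25, 0]
  ],
  "roll": [0, 0],
  "fingers": [-0.3, -0.3]
}}

```text
time: 1.23
eef_pos: [0.4467, 0.2973, 0.3026]
tool_rot: [0.319, 0.948, 0.0, -0.0]
contact_force: [0.0, -0.0, -0.7]
width: 0.0574
gripper_force: 0.0
```

{"api": "carry_out", "payload": {
  "dp": [
    [-1, -0.25, 0.4],
    [-1, -0.25, 0.4],
    [-1, -0.25, 0.4]
  ],
  "roll": [0, 0, 0],
  "fingers": [-0.3, -0.3, -0.3]
}}

```text
time: 1.6
eef_pos: [0.5108, 0.2162, 0.2612]
tool_rot: [0.321, 0.947, -0.001, -0.001]
contact_force: [-0.0, 0.9, 1.0]
width: 0.0572
gripper_force: 0.0
```

```bash
cat >> h.py <<'E'
from scipy.spatial.transform import Rotation as R
def to(xyz,yaw=None):
    "grasp-point target -> units in tool axes; yaw of tool y"
    s=robot.observe(); M=R.from_quat(s['tool_rot']).as_matrix()
    d=M.T@(np.array(xyz)+[0,0,.061]-s['eef_pos']); y=np.arctan2(M[1,1],M[0,1])
    print('t',s['time'],'pos',s['eef_pos'].round(4),'yaw',y.round(3),'dp',(d*10).round(3),'roll',None if yaw is None else (((y-yaw+np.pi/2)%np.pi-np.pi/2)/np.pi).round(4),'w',s['width'])
E
python3 - <<'E'
from h import *
to((.5147,.2137,.080),.918)
c=snap('wrist','w1'); print(proj(c,(.5147,.2137,.097)),proj(c,(.5423,.1243,.04)))
E
```

```text
t 1.6 pos [0.5108 0.2162 0.2612] yaw 0.917 dp [-0.047  0.006  1.202] roll -0.0002 w 0.05717696077032299
[285.07808472 225.52889473] [230.51006259 282.24102488]
```

View pics/w1.png

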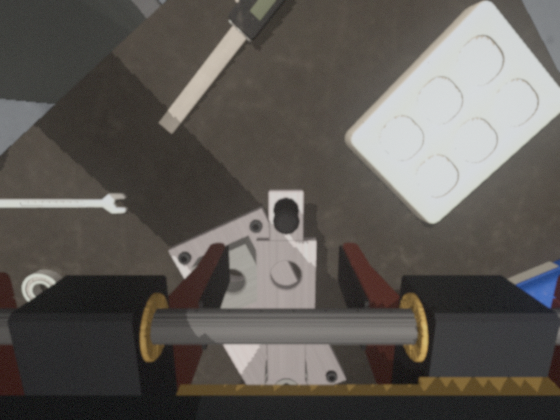

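The wrist view shows the knob at about (286,215), predicted (285,225), centred between the fingers. The block hole is at about (236,280), predicted (231,282). I'll descend and grip.

{"api": "carry_out", "payload": {
  "dp": [
    [-0.05, 0.0, 0.6],
    [-0.05, 0.0, 0.9],
    [-0.05, 0, 0.9]
  ],
  "roll": [0, 0, 0],
  "fingers": [-0.3, -0.3, -0.3]
}}

```text
time: 2.02
eef_pos: [0.5123, 0.2157, 0.1712]
tool_rot: [0.319, 0.948, -0.001, -0.002]
contact_force: [-0.0, 0.2, 0.1]
width: 0.0568
gripper_force: 0.0
```

{"api": "carry_out", "payload": {
  "dp": [
    [0, 0.0, 0.3],
    [0, 0.0, 0.3],
    [0, 0, 0.3],
    [0, 0, 0.3],
    [0, 0, 0.3]
  ],
  "roll": [0, 0, 0, 0, 0],
  "fingers": [-0.3, -0.3, 1, 1, 1]
}}

```text
time: 2.65
eef_pos: [0.5146, 0.2147, 0.1437]
tool_rot: [0.32, 0.947, 0.001, 0.001]
contact_force: [-1.1, -0.2, -0.6]
width: 0.0304
gripper_force: 0.0
```

```bash
python3 - <<'E'
from h import *
piv=np.array([.6696,.0953])
s=robot.observe();g=s['eef_pos'][:2];v=g-piv
print(np.linalg.norm(v),np.arctan2(v[1],v[0]),s['width'],s['gripper_force'],s['contact_force'])
a0=np.arctan2(v[1],v[0]);r=np.linalg.norm(v)
M=R.from_quat(s['tool_rot']).as_matrix()
for k in np.arange(1,6)/5:
    a=a0+k*(2.9176-a0); t=piv+r*np.array([np.cos(a),np.sin(a)])
    print((M.T@np.r_[t-g,0]*10).round(3),-(a-a0)/np.pi)
E
```

```text
0.1956954712414831 2.4850698083177054 0.030415648085426857 0.0 [-1.07910571 -0.17619452 -0.59193751]
[-0.007 -0.169 -0.   ] -0.027535727217088857
[-0.028 -0.337 -0.   ] -0.05507145443417771
[-0.063 -0.502 -0.001] -0.08260718165126671
[-0.113 -0.664 -0.001] -0.11014290886835557
[-0.177 -0.821 -0.001] -0.13767863608544442
```

{"api": "carry_out", "payload": {
  "dp": [
    [0, 0, 0],
    [0, 0, 0],
    [0, 0, 0],
    [0, 0, 0]
  ],
  "roll": [0, 0, 0, 0],
  "fingers": [1, 1, 1, 1]
}}

```text
time: 3.15
eef_pos: [0.5144, 0.2146, 0.1431]
tool_rot: [0.32, 0.947, 0.0, 0.0]
contact_force: [-1.2, -0.6, 5.8]
width: 0.0204
gripper_force: 30.0
```

{"api": "carry_out", "payload": {
  "dp": [
    [-0.007, -0.17, 0],
    [-0.028, -0.34, 0],
    [-0.063, -0.5, 0],
    [-0.113, -0.66, 0],
    [-0.177, -0.82, 0]
  ],
  "roll": [-0.0275, -0.055, -0.0826, -0.11, -0.1377],
  "fingers": [1, 1, 1, 1, 1]
}}

```text
time: 3.78
eef_pos: [0.4793, 0.1384, 0.1432]
tool_rot: [0.108, 0.994, 0.0, 0.001]
contact_force: [3.9, 0.5, 1.5]
width: 0.0206
gripper_force: 30.0
```

{"api": "carry_out", "payload": {
  "dp": [
    [0, 0, 0],
    [0, 0, 0],
    [0, 0, 0]
  ],
  "roll": [0, 0, 0],
  "fingers": [1, 1, 1]
}}

```text
time: 4.15
eef_pos: [0.4794, 0.1391, 0.1431]
tool_rot: [0.11, 0.994, 0.0, 0.001]
contact_force: [3.3, -1.0, 5.4]
width: 0.0205
gripper_force: 30.0
```

```bash
python3 - <<'E'
from h import *
to((.4795,.1386,.082),2.9176-np.pi/2); print(robot.observe()['contact_force'])
E
```

```text
t 4.15 pos [0.4794 0.1391 0.1431] yaw 1.35 dp [-0.002 -0.005  0.001] roll 0.0012 w 0.02048439011924096
[ 3.2984219  -0.9741986   5.35099963]
```

{"api": "carry_out", "payload": {
  "dp": [
    [0, 0, 0],
    [0, 0, 0],
    [0, 0, 0],
    [0, 0, -0.5],
    [0, 0, -1]
  ],
  "roll": [0, 0, 0, 0, 0],
  "fingers": [-0.3, -0.3, -0.3, -0.3, -0.3]
}}

```text
time: 4.78
eef_pos: [0.4777, 0.1386, 0.243]
tool_rot: [0.11, 0.994, -0.0, -0.001]
contact_force: [1.1, -0.7, 0.5]
width: 0.0572
gripper_force: 0.0
```

{"api": "carry_out", "payload": {
  "dp": [
    [-0.0, 0, -0.5],
    [-0.5, 0, -0.5],
    [-0.5, 0, -0.5]
  ],
  "roll": [0, 0, 0],
  "fingers": [-0.3, -0.3, -0.3]
}}

```text
time: 5.15
eef_pos: [0.5295, 0.1275, 0.2936]
tool_rot: [0.11, 0.994, 0.0, 0.002]
contact_force: [-0.4, -0.1, -0.7]
width: 0.0572
gripper_force: 0.0
```

```bash
python3 - <<'E'
from h import *
c=snap('wrist','w2'); print(proj(c,(.4795,.1386,.097)),proj(c,(.5423,.1243,.051)),proj(c,(.5423,.1243,.04)),c['pose'][:3].round(3).tolist(),c['camera_matrix'][0,0])
im=c['color'][:,:,::-1]; cv2.imwrite('pics/w2b.png',cv2.resize(im[150:300,180:380],None,fx=4,fy=4,interpolation=2))
E
```

```text
[283.68891979 148.57987962] [283.42948992 210.50128816] [283.42959121 207.87354947] [[0.219, 0.943, 0.251, 0.461], [0.976, -0.211, -0.056, 0.142], [-0.0, 0.257, -0.966, 0.375]] 332.280937930045
```

View pics/w2.png

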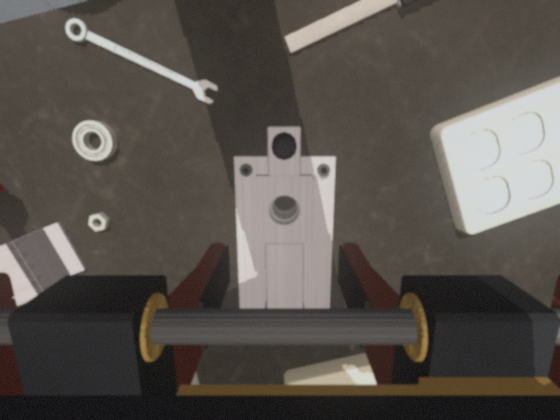

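The wrist view shows the arm centred on the plate, with its hole at (284,209) where the block hole is expected at (283,208). The arm is aligned, so I'm moving to the pin.

{"api": "carry_out", "payload": {
  "dp": [
    [-0.28, -0.93, 0],
    [-0.28, -0.93, 0]
  ],
  "roll": [0, 0],
  "fingers": [-0.3, -0.3]
}}

```text
time: 5.45
eef_pos: [0.5326, 0.0297, 0.2915]
tool_rot: [0.11, 0.994, -0.0, -0.002]
contact_force: [0.1, -1.1, 0.5]
width: 0.0568
gripper_force: 0.0
```

{"api": "carry_out", "payload": {
  "dp": [
    [-0.28, -0.93, 0],
    [-0.28, -0.93, 0]
  ],
  "roll": [0, 0],
  "fingers": [-0.3, -0.3]
}}

```text
time: 5.7
eef_pos: [0.5398, -0.0676, 0.2916]
tool_rot: [0.11, 0.994, 0.0, -0.001]
contact_force: [0.2, 0.5, 0.8]
width: 0.0569
gripper_force: 0.0
```

{"api": "carry_out", "payload": {
  "dp": [
    [-0.28, -0.93, 0],
    [-0.28, -0.93, 0]
  ],
  "roll": [0, 0],
  "fingers": [-0.3, -0.3]
}}

```text
time: 5.95
eef_pos: [0.547, -0.1644, 0.2916]
tool_rot: [0.11, 0.994, 0.0, -0.001]
contact_force: [0.5, -0.2, 0.6]
width: 0.0573
gripper_force: 0.0
```

{"api": "carry_out", "payload": {
  "dp": [
    [-0.28, -0.93, 0],
    [-0.28, -0.93, 0],
    [-0.28, -0.93, 0],
    [-0.28, -0.93, 0],
    [-0.28, -0.93, 0]
  ],
  "roll": [0.3, 0.3, 0.3, 0.3, 0.3],
  "fingers": [-0.3, -0.3, -0.3, -0.3, -0.3]
}}

```text
time: 6.58
eef_pos: [0.5541, -0.2587, 0.2913]
tool_rot: [0.55, 0.835, -0.0, -0.002]
contact_force: [-0.5, -1.1, -0.7]
width: 0.057
gripper_force: 0.0
```

{"api": "carry_out", "payload": {
  "dp": [
    [0, 0, 0],
    [0, 0, 0],
    [0, 0, 0]
  ],
  "roll": [0.082, 0.082, 0.082],
  "fingers": [-0.3, -0.3, -0.3]
}}

```text
time: 6.95
eef_pos: [0.5544, -0.2587, 0.2916]
tool_rot: [0.65, 0.76, -0.0, -0.001]
contact_force: [-0.1, -0.2, 0.9]
width: 0.057
gripper_force: 0.0
```

```bash
python3 - <<'E'
from h import *
to((.5595,-.260,.09),.15)
c=snap('wrist','w3'); print(proj(c,(.5595,-.260,.11)),proj(c,(.5595,-.26,.066)))
E
```

```text
t 6.95 pos [ 0.5544 -0.2587  0.2916] yaw 0.157 dp [-0.023  0.052  1.406] roll 0.0022 w 0.05702907208139422
[290.47895111 215.92992787] [289.66729379 203.84352778]
```

View pics/w3.png

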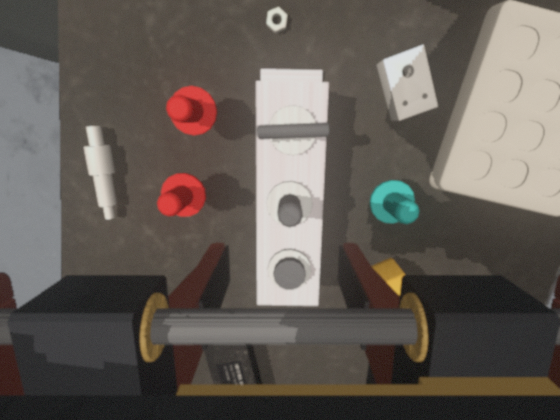

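The wrist view shows the pin's grip top at about (290,214) and its collar at (290,203), matching the predictions of (290,216) and (290,204). The red and turquoise decoys are well to the sides.

{"api": "carry_out", "payload": {
  "dp": [
    [-0.02, 0.05, 0.5],
    [-0.02, 0.05, 0.95],
    [-0.02, 0.05, 0.95]
  ],
  "roll": [0, 0, 0],
  "fingers": [-0.3, -0.3, -0.3]
}}

```text
time: 7.38
eef_pos: [0.5583, -0.2596, 0.1942]
tool_rot: [0.649, 0.76, -0.001, -0.004]
contact_force: [-0.1, 0.2, 0.8]
width: 0.057
gripper_force: 0.0
```

{"api": "carry_out", "payload": {
  "dp": [
    [0, 0, 0.45],
    [0, 0, 0.45],
    [0, 0, 0.45],
    [0, 0, 0.45],
    [0, 0, 0.45]
  ],
  "roll": [0, 0, 0, 0, 0],
  "fingers": [-0.3, -0.3, 1, 1, 1]
}}

```text
time: 8.0
eef_pos: [0.5613, -0.2612, 0.1542]
tool_rot: [0.65, 0.76, 0.0, 0.001]
contact_force: [0.2, 0.4, 0.3]
width: 0.0303
gripper_force: 0.0
```

{"api": "carry_out", "payload": {
  "dp": [
    [0, 0, 0],
    [0, 0, 0],
    [0, 0, 0],
    [0, 0, 0]
  ],
  "roll": [0, 0, 0, 0],
  "fingers": [1, 1, 1, 1]
}}

```text
time: 8.5
eef_pos: [0.5608, -0.2611, 0.1535]
tool_rot: [0.65, 0.76, 0.0, 0.0]
contact_force: [-1.6, 0.0, 6.5]
width: 0.0214
gripper_force: 30.0
```

{"api": "carry_out", "payload": {
  "dp": [
    [0, 0, -0.2],
    [0, 0, -0.5],
    [0, 0, -1],
    [0, 0, -1]
  ],
  "roll": [0, 0, 0, 0],
  "fingers": [1, 1, 1, 1]
}}

```text
time: 9.0
eef_pos: [0.5627, -0.2619, 0.2578]
tool_rot: [0.65, 0.76, 0.001, 0.004]
contact_force: [0.3, -0.3, -2.1]
width: 0.0215
gripper_force: 30.0
```

```bash
python3 - <<'E'
from h import *
to((.5423,.1243,.19),1.347)
E
```

```text
t 9.0 pos [ 0.5627 -0.2619  0.2578] yaw 0.156 dp [3.847 0.397 0.052] roll -0.3792 w 0.02149088543565934
```

{"api": "carry_out", "payload": {
  "dp": [
    [0.96, 0.1, -0.1],
    [0.96, 0.1, -0.1]
  ],
  "roll": [0, 0],
  "fingers": [1, 1]
}}

```text
time: 9.25
eef_pos: [0.5546, -0.1627, 0.2624]
tool_rot: [0.65, 0.76, -0.0, -0.001]
contact_force: [-0.1, -1.2, -1.8]
width: 0.0212
gripper_force: 30.0
```

{"api": "carry_out", "payload": {
  "dp": [
    [0.96, 0.1, 0],
    [0.96, 0.1, 0]
  ],
  "roll": [0, 0],
  "fingers": [1, 1]
}}

```text
time: 9.5
eef_pos: [0.5496, -0.0658, 0.2622]
tool_rot: [0.65, 0.76, -0.0, -0.001]
contact_force: [-0.0, -0.3, -1.8]
width: 0.0214
gripper_force: 30.0
```

{"api": "carry_out", "payload": {
  "dp": [
    [0.96, 0.1, 0],
    [0.96, 0.1, 0]
  ],
  "roll": [0, 0],
  "fingers": [1, 1]
}}

```text
time: 9.75
eef_pos: [0.5446, 0.0306, 0.2622]
tool_rot: [0.649, 0.76, -0.0, -0.001]
contact_force: [0.4, -0.9, -2.1]
width: 0.0214
gripper_force: 30.0
```

{"api": "carry_out", "payload": {
  "dp": [
    [0.96, 0.1, 0],
    [0.96, 0.1, 0],
    [0.96, 0.1, 0],
    [0.96, 0.1, 0],
    [0.96, 0.1, 0]
  ],
  "roll": [-0.28, -0.28, -0.28, -0.28, -0.28],
  "fingers": [1, 1, 1, 1, 1]
}}

```text
time: 10.38
eef_pos: [0.5399, 0.1248, 0.2621]
tool_rot: [0.262, 0.965, -0.0, -0.001]
contact_force: [0.0, -0.2, -1.0]
width: 0.0215
gripper_force: 30.0
```

{"api": "carry_out", "payload": {
  "dp": [
    [0, 0, 0],
    [0, 0, 0],
    [0, 0, 0],
    [0, 0, 0]
  ],
  "roll": [-0.1, -0.1, -0.1, -0.1],
  "fingers": [1, 1, 1, 1]
}}

```text
time: 10.88
eef_pos: [0.5403, 0.1246, 0.2624]
tool_rot: [0.112, 0.994, -0.0, -0.0]
contact_force: [-0.7, -0.1, -1.5]
width: 0.0215
gripper_force: 30.0
```

```bash
python3 - <<'E'
from h import *
to((.5423,.1243,.082),1.347)
c=snap('wrist','w4'); s=snap('side','s4')
a=c['color'][:,:,::-1]; b=cv2.resize(s['color'][100:240,200:340,::-1],None,fx=3,fy=3,interpolation=2)
o=np.zeros((420,800,3),np.uint8); o[:,:380]=a[:,90:470]; o[:,380:]=b; cv2.imwrite('pics/c4.png',o)
p=robot.observe()['eef_pos']; print('wrist base@.051',proj(c,(.5423,.1243,.051)),'side hole@.051',proj(s,(.5423,.1243,.051)),'side tip',proj(s,p-[0,0,.061+.0765]))
E
```

```text
t 10.875 pos [0.5403 0.1246 0.2624] yaw 1.347 dp [-0.021  0.002  1.194] roll 0.0 w 0.02154494297513791
wrist base@.051 [284.28265911 207.93120669] side hole@.051 [257.97277715 188.06460468] side tip [256.82049549 164.37721524]
```

View pics/c4.png

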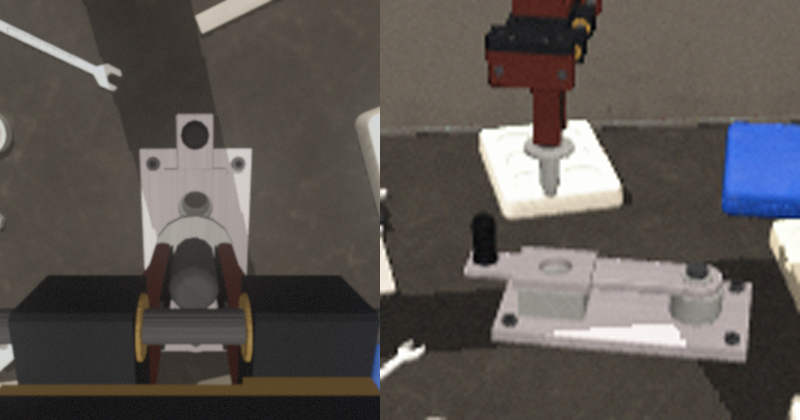

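Both views show the pin upright in the grip, with its tip at side (256.7,164) as predicted. The hole is at side (259,189), predicted (258,188), so a shift of about 2 mm is needed. Inserting now.

{"api": "carry_out", "payload": {
  "dp": [
    [-0.02, 0, 0.3],
    [-0.02, 0, 0.6],
    [-0.02, 0, 0.75],
    [-0.02, 0, 0.75]
  ],
  "roll": [0, 0, 0, 0],
  "fingers": [1, 1, 1, 1]
}}

```text
time: 11.48
eef_pos: [0.5421, 0.1241, 0.1869]
tool_rot: [0.111, 0.994, -0.0, -0.001]
contact_force: [-0.3, -0.4, -1.6]
width: 0.0216
gripper_force: 30.0
```

{"api": "carry_out", "payload": {
  "dp": [
    [0, 0, 0.1],
    [0, 0, 0.2],
    [0, 0, 0.3],
    [0, 0, 0.36],
    [0, 0, 0.36]
  ],
  "roll": [0, 0, 0, 0, 0],
  "fingers": [1, 1, 1, 1, 1]
}}

```text
time: 12.1
eef_pos: [0.5423, 0.1241, 0.1511]
tool_rot: [0.11, 0.994, -0.0, -0.001]
contact_force: [0.6, 0.5, -1.6]
width: 0.0214
gripper_force: 30.0
```

```bash
python3 - <<'E'
from h import *
to((.5423,.1243,.0835),1.347)
s=snap('side','s5'); cv2.imwrite('pics/s5c.png',cv2.resize(s['color'][120:240,190:340,::-1],None,fx=4,fy=4,interpolation=2))
E
```

```text
t 12.1 pos [0.5423 0.1241 0.1511] yaw 1.35 dp [-0.     0.002  0.066] roll 0.0008 w 0.021402430621128957
```

View pics/s5c.png

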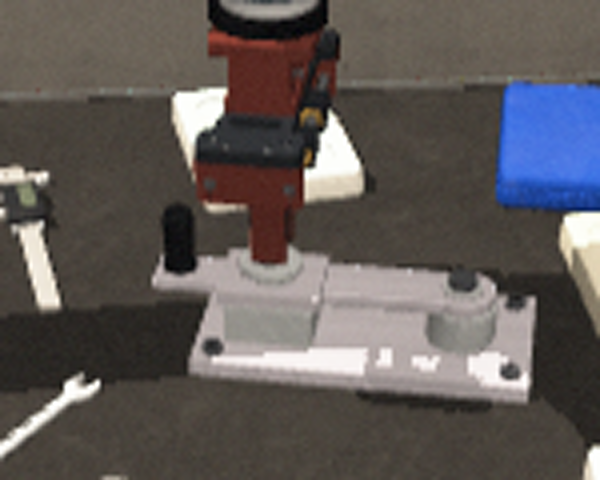

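The side crop shows the shank inside both holes, with the collar (crop (270,262)) almost on the arm and no contact force. I'll lower the last few mm, release and back off.

{"api": "carry_out", "payload": {
  "dp": [
    [0, 0, 0.03],
    [0, 0, 0.05],
    [0, 0, 0.06],
    [0, 0, 0.06]
  ],
  "roll": [0, 0, 0, 0],
  "fingers": [1, 1, 1, 1]
}}

```text
time: 12.65
eef_pos: [0.5425, 0.1242, 0.1457]
tool_rot: [0.11, 0.994, -0.0, 0.0]
contact_force: [0.1, 0.4, -1.4]
width: 0.0214
gripper_force: 30.0
```

{"api": "carry_out", "payload": {
  "dp": [
    [0, 0, 0],
    [0, 0, 0],
    [0, 0, 0],
    [0, 0, -0.3],
    [0, 0, -0.8]
  ],
  "roll": [0, 0, 0, 0, 0],
  "fingers": [-0.3, -0.3, -0.3, -0.3, -0.3]
}}

```text
time: 13.28
eef_pos: [0.5416, 0.124, 0.2251]
tool_rot: [0.11, 0.994, -0.001, -0.002]
contact_force: [0.5, -0.5, -0.5]
width: 0.0569
gripper_force: 0.0
```

{"api": "carry_out", "payload": {
  "dp": [
    [0, 0, -0.5],
    [0, 0, -1],
    [0, 0, -1],
    [0, 0, -1]
  ],
  "roll": [0, 0, 0, 0],
  "fingers": [-0.3, -0.3, -0.3, -0.3]
}}

```text
time: 13.78
eef_pos: [0.5421, 0.1241, 0.3252]
tool_rot: [0.11, 0.994, -0.0, -0.0]
contact_force: [0.8, 0.2, -0.6]
width: 0.0573
gripper_force: 0.0
```

```bash
python3 - <<'E'
from h import *
to((.5423,.1243,.0835),1.347)
s=snap('side','s6'); w=snap('wrist','w6')
o=np.zeros((420,800,3),np.uint8); o[:,:380]=w['color'][:,90:470,::-1]; o[:,380:]=cv2.resize(s['color'][100:240,200:340,::-1],None,fx=3,fy=3,interpolation=2)
cv2.imwrite('pics/c6.png',o)
for c in(w,s): print(proj(c,(.5423,.1243,.057)),proj(c,(.5423,.1243,.101)))
E
```

```text
t 13.775 pos [0.5421 0.1241 0.3252] yaw 1.35 dp [-0.002  0.003  1.807] roll 0.0008 w 0.057303052306579026
[284.56995781 194.38704548] [284.62666895 203.5660614 ]
[257.93801598 186.21194641] [257.67661646 172.28019364]
```

View pics/c6.png

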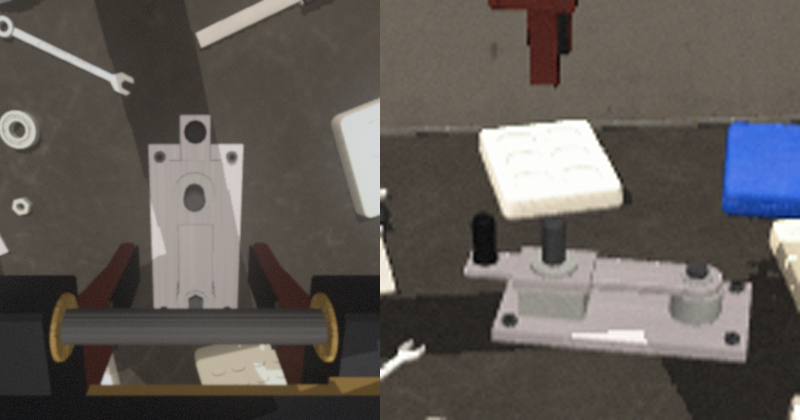

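The pin stands upright with its collar flat on the arm: collar at wrist (284,193) and grip top at side (257,173), both as predicted. The gripper is clear of everything.

```bash
python3 -c "
from workcell import robot
print(robot.job_done())"
```

```text
the job is handed in; nothing more can be done
None
```

The arm is swung over the block's hole, and the locking pin stands released through both holes with its collar flat on the arm; I handed the job in at about 14 s (limit 54 s), and no verdict came back.

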